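# Load a tube rack through the spring gate

### The job

Hold the loading lane's hinged side gate open with one fingertip and, keeping it open, push the tube rack by its rear push plate along the lane past the gate until its nose is fully home against the end stop; then take the fingers away so that the gate springs shut behind the rack body. The gate must not bump or rub the rack, the rack is only pushed, never lifted or tipped, and the things standing around stay where they are.

Things in the scene. Friction and masses are not known exactly. Their poses are not given: they have to be found in the camera images.
- lane: Fixed white and aluminium loading lane, 362 mm long. Origin on the worktop, mid-width. Racks travel along lane -y (roughly to the robot's right); lane -x is the robot's side. The floor is 20 mm above the worktop. Low kerbs guide the rack: inner faces x = +-24 mm, tops 32 mm above the worktop, from the open entry end (y = +190 mm) to the bay (y = -70 to -160 mm, walls 66 mm high).
- lane_stop (a point): Centre of the rubber pad's face on the end stop that closes the bay (lane y = -160 mm); the rack's nose rests on it when home. The rack's origin is then at lane y = -118 mm: its body lies beyond the gate's cross plate, while its push plate stays outside, rear face at lane y = -28 mm.
- gate (a joint): Hinged gate on the robot's side of the lane; rad, 0 shut (panel upright), grows as the panel is pushed outward from the channel (toward lane -x), stop at 0.8. Hinge line parallel to lane y at lane x = -39.5 mm, 6.5 mm above the worktop. A spring shuts it: about 1 to 5 N at a fingertip 40 mm above the worktop. From 0.45 on the cross plate is clear of the rack's path.
- gate_rail (a point): Point on the axis of the round rail (7 mm) along the top of the gate's long steel panel, 70 mm above the worktop when shut, at lane y = +60 mm. The panel is 3 mm thick, runs from lane y = -66 to +190 mm, inner face at lane x = -38 mm when shut; it can be held open anywhere along its length, pressed from the channel side above the kerb.
- gate_edge (a point): Lower inner corner of the cross plate, a 4 mm plate at the panel's far end (lane y = -66 to -62 mm). Shut, it reaches over the kerb into the channel as far as lane x = -10 mm, at 42 to 66 mm above the worktop, and bars the way into the bay.
- rack: Loose grey tube rack, about 0.25 kg, eight capped tubes fixed in it. Body 42 wide (x) x 84 long (y) x 38 high, tubes up to 71 mm. Origin at the centre of the body's underside, axes nearly as the lane's; the nose is its -y face, 42 mm from the origin. A bar at its rear ends in an upright push plate.
- rack_push (a point): On the rear (+y) face of the rack's push plate, 90 mm behind the rack's origin, 7 mm toward +x of it and 20 mm above its underside. The plate is 26 wide (rack x = -6 to +20 mm), 1 to 40 mm above the rack's underside (so 21 to 60 mm above the worktop), 6 mm thick.
- label_roll: Bystander: white roll of labels, 45 mm across, 37 mm high; origin at the centre of its underside.
- small_can: Bystander: black-capped small container, 26 mm across, 42 mm high; origin at the centre of its underside.
- vial: Bystander: white-capped vial, 26 mm across, 50 mm high; origin at the centre of its underside.
- stapler: Bystander: black stapler 100x28x36 mm; origin at the centre of its underside.
- big_roll: Bystander: white roll of labels, 52 mm across, 31 mm high, beyond the closed end of the lane; origin at the centre of its underside.
- slide_box: Bystander: blue slide box 111x154x53 mm, to the robot's left; origin at the centre of its underside.
- pen: Bystander: marker pen 132 mm long, lying to the robot's right; origin at the centre of its underside.

How it is judged:
By the outcome, as a careful person would: the job done as asked, in the order asked, and still so for the second after the job is handed in, with the robot touching nothing.
It also fails if it takes over 48 s, if anything falls off the work surface, if the arm or the gripper's body presses on something with over 40 N, if the wrist force passes 120 N, or if a joint passes its speed limit or range.

### The arm

A 6-joint arm with a two-finger parallel gripper is mounted at the origin on a cart in front of the work surface, level with it; the furniture and walls round the work are solid. World frame = base frame: x ahead of the robot, y to its left, z up, the work surface at z = 0. Lengths are in m, angles in rad, forces in N, time in s.
With the tool pointing down it reaches from about 0.35 to 0.85 m from the base axis. Payload 8.1 kg.
Tool frame: the origin (TCP) lies on the mounting face of the last link; the fingertips stand ctrl.tip_reach ahead of it and the grasp point (between the pads) lies 155 mm ahead of it (ctrl.tip_reach is the distance from the TCP to the fingertips, in m); z points along the fingers, y is the line along which they close (so a half turn about z gives the same grasp; the last joint's range is limited). The gripper opens to 85 mm and grips with 20 to 120 N. Pads are 22 mm wide; open, the fingers measure 114 mm over their backs; the gripper's body (76 mm by 85 mm) begins 54 mm behind the grasp point. The pads swing forward as they close: fully open they stand 13 mm farther back than shut.
Start: joints at [-1.413, 0.13, 1.488, -0, 1.523, -0.085], TCP at [0.144, -0.582, 0.405] pointing down, gripper open.
Joint ranges: [-2.96, 2.96], [-0.89, 2.26], [0.02, 2.5], [-1.34, 4.48], [0, 2.73], [-2.66, 2.66]. Speed limits (rad/s): [2.39, 2.39, 2.79, 3.14, 3.14, 3.14].

### API

Orientations are given as a unit quaternion [x, y, z, w].
In Python, from rig import ctrl gives the robot as it stands.
- The arm moves only by the shell command python3 -m pendant 'ROWS' [OPENING]. ROWS is JSON, a list of rows, each an object of numbers: "dx", "dy", "dz": the shift along the tool's x, y, z in m; "rx", "ry", "rz": the turn, a rotation vector about the tool's x, y, z in rad. A call has 1 to 20 rows; each row shifts and turns the commanded pose from where the row before left it, along the tool's axes as they then stand; what a row does not reach is not made up. A row lasts 1/12 s, in which the tool goes at most 41.7 mm and 7.16 degrees, less where a joint would pass 70% of its speed; a pose out of reach is approached as far as the arm can. A call with a gripper value outside its range is refused whole. OPENING is the gripper command: -1 is shut, 1 is fully open, values between are in proportion, set as the call begins (- or left out, the last holds). The fingers move at their own pace and stop on an object; the grip force is fixed at half the most. Time passes only in rows, so rows that do not move let the fingers close. It gives the time, the measured TCP pose, the force, the opening and the grip force at its end, in the units of the state.
- ctrl.get_state(): the state, without advancing time (a new reading comes with each control period).
- ctrl.read_camera(name): name is "scene" or "top"; returns the picture (480x640x3 uint8, red, green, blue); there is no depth.
- ctrl.calibration(name): a dict with "vertical_fov" (degrees; the focal length in pixels is half the picture's height over the tangent of half this angle, whatever the lens; pixels are square), "cx", "cy" (the principal point, pixels), "R" (3x3) and "t" (3): a world point X has camera coordinates R X + t. Camera axes: x right, y down, z forward; pixel columns grow to the right and rows downward; lengths in m; the calibration is good to about 2 mm. A picture is of the moment at which its call begins. calibration takes no time and is no camera call.
- ctrl.job_done(): hands the job in; it is judged then, once.
The state is a dict: "time_s": time; "q": joint angles; "dq": joint speeds; "joint_efforts": joint torques, N m; "ee_pos": TCP position; "orientation": TCP orientation; "ft_force": force on the tool from outside, world axes, zero at the start; "moment": the same for the moment, N m; "width": finger opening in m; "finger_force": force on a finger pad.
Only numpy, scipy, OpenCV 4.12 (cv2) and the standard library are available. Lean on these libraries where they do the work, as an engineer would, in place of code of your own. Each camera call takes 0.05 s, during which the arm holds its last target. There are 200 camera calls.

## Working session

There is one attempt and no reset: what is moved stays moved. The work goes in short steps, Python scripts to look and compute and a shell command to move; the robot and the scene stay as the last step left them, time stands still between calls to the robot, and variables do not carry over. Pictures are saved under pics/ and viewed, at most 10 in all, crops included, and the job is handed in when it is done.

```bash
mkdir -p pics; ls; python3 - <<'E'
from rig import ctrl
import cv2
print(ctrl.tip_reach); s=ctrl.get_state(); print(s)
for n in("scene","top"):
    print(n,ctrl.calibration(n)); cv2.imwrite(f"pics/{n}0.png",ctrl.read_camera(n)[:,:,::-1])
E
```

```text
pics
0.1734
{'time_s': 0.0, 'q': array([-1.41338954e+00,  1.31166653e-01,  1.48929371e+00,  2.34674271e-05,
        1.52300533e+00, -8.53945563e-02]), 'dq': array([-9.92262692e-05,  2.20125546e-04,  8.11221381e-04, -4.21032431e-06,
        7.94240200e-04, -6.17100129e-04]), 'joint_efforts': array([-4.55940744e-04, -5.69403005e+01, -5.00555098e+01, -2.78490425e-04,
        1.46291495e-02,  3.65978778e-06]), 'ee_pos': array([ 0.14424602, -0.58216156,  0.40363293]), 'orientation': array([ 9.92639618e-01,  1.21102067e-01, -2.20008495e-05, -9.36331524e-04]), 'ft_force': array([-0.89222188,  0.20715106, -0.25024444]), 'moment': array([ 0.01395194, -0.00563027,  0.03033936]), 'finger_force': 0.0, 'width': 0.08518767434833129}
scene {'vertical_fov': 44.913892175212254, 'cx': 333.2567201205313, 'cy': 237.9626468579771, 'R': array([[-0.79561291, -0.60575866,  0.00751946],
       [-0.47071424,  0.61033472, -0.63711822],
       [ 0.3813505 , -0.510439  , -0.77072941]]), 't': array([0.46748577, 0.26576776, 1.52332952])}
top {'vertical_fov': 47.45622738005467, 'cx': 312.89981312913335, 'cy': 238.75414528454513, 'R': array([[ 0.020509  , -0.99978723, -0.00220937],
       [-0.98630797, -0.01987072, -0.16371241],
       [ 0.16363367,  0.0055367 , -0.98650563]]), 't': array([0.07190798, 0.51585919, 1.21037499])}
```

View pics/scene0.png

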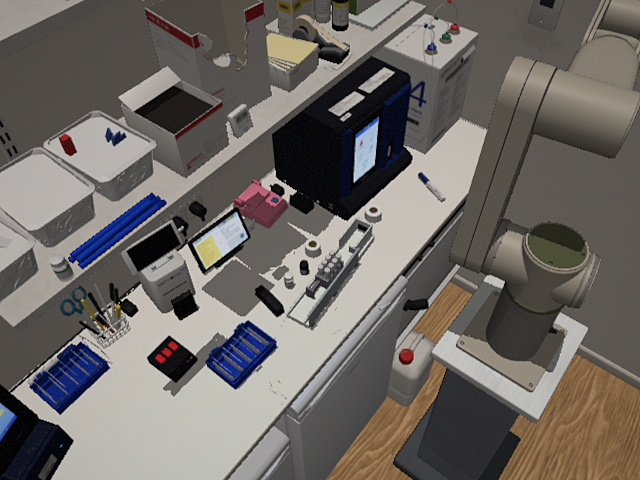

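View pics/top0.png

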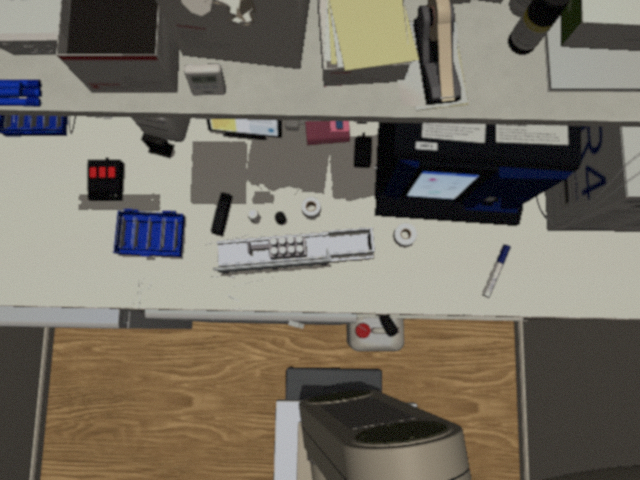

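The top view shows the lane from about (217,252) to (373,245), with the rack at about (288,246). The scene view shows the lane from (300,315) to (362,230). I'll zoom in on both.

```bash
python3 - <<'E'
import cv2
a=cv2.imread("pics/top0.png")[205:285,205:385]; b=cv2.imread("pics/scene0.png")[210:335,270:395]
cv2.imwrite("pics/topc.png",cv2.resize(a,None,fx=4.4,fy=4.4,interpolation=cv2.INTER_CUBIC))
cv2.imwrite("pics/scenec.png",cv2.resize(b,None,fx=4.8,fy=4.8,interpolation=cv2.INTER_CUBIC))
E
```

```text
(no output)
```

View pics/topc.png

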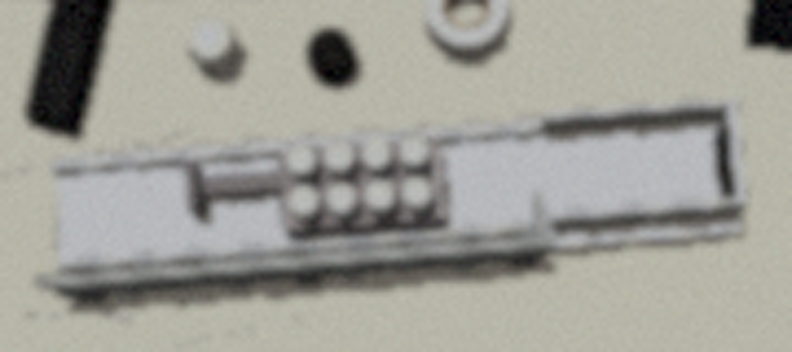

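View pics/scenec.png

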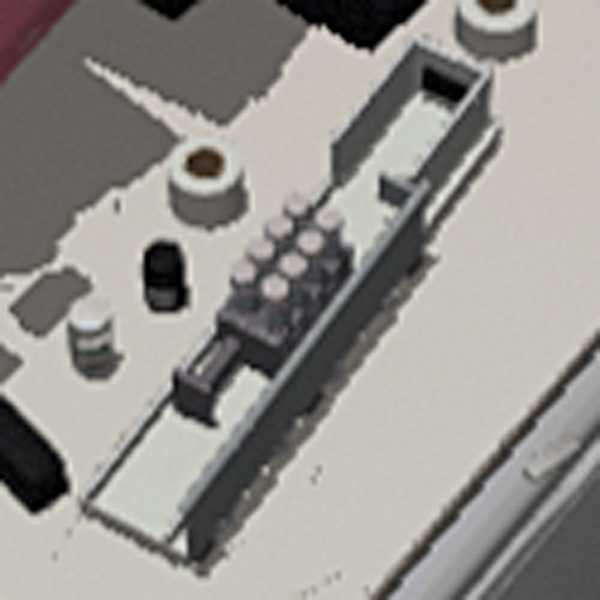

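The crops show the following, in crop pixels:
- **Top:** rail from (42,282) to (548,243), entry floor at u≈57, push plate at about (200,190), and caps centred near (360,175).
- **Scene:** rail from (197,500) to (425,185), with the push plate's top edge from (177,372) to (213,393).

Next I'll fit the lane pose and the rack position.

```bash
cat > h.py <<'E'
import numpy as np
from rig import ctrl
def K(n):
    c=ctrl.calibration(n); return c,240/np.tan(np.radians(c["vertical_fov"])/2)
def proj(n,X):
    c,f=K(n); p=c["R"]@X+c["t"]; return f*p[:2]/p[2]+[c["cx"],c["cy"]]
def ray(n,u,z):
    c,f=K(n); d=c["R"].T@np.array([(u[0]-c["cx"])/f,(u[1]-c["cy"])/f,1]); o=-c["R"].T@c["t"]
    return o+d*(z-o[2])/d[2]
T=lambda u,v:(205+u/4.4-.39,205+v/4.4-.39)
S=lambda u,v:(270+u/4.8-.4,210+v/4.8-.4)
E
python3 - <<'E'
from h import *
from scipy.optimize import least_squares
F=[("top",T(42,280),(-39.5,190,72)),("top",T(548,243),(-39.5,-66,72)),("scene",S(195,503),(-39.5,190,72)),("scene",S(424,185),(-39.5,-66,72)),
("top",T(57,172),(24,190,20)),("top",T(60,266),(-24,190,20)),("scene",S(90,503),(24,190,32)),
("top",T(549,134),(24,-70,66)),("top",T(716,112),(24,-160,66)),("top",T(720,208),(-24,-160,66)),("scene",S(538-205,145),(24,-70,66)),]
def w(p,X):
    c,s=np.cos(p[2]),np.sin(p[2]); X=np.array(X)/1e3; return np.array([p[0]+c*X[0]-s*X[1],p[1]+s*X[0]+c*X[1],X[2]])
r=least_squares(lambda p:np.concatenate([proj(n,w(p,X))-u for n,u,X in F]),[.45,0,0],loss="soft_l1")
p=r.x; print(p); print(np.round([proj(n,w(p,X))-u for n,u,X in F],1).tolist())
def L(X):
    c,s=np.cos(p[2]),np.sin(p[2]); d=X[:2]-p[:2]; return np.round(1e3*np.array([c*d[0]+s*d[1],-s*d[0]+c*d[1]]),1)
for n,u,z in [("top",T(192,168),.06),("top",T(205,213),.06),("scene",S(177,372),.06),("scene",S(213,393),.06),("top",T(360,175),.091),("scene",S(288,245),.091),("top",T(448,225),.058),("top",T(290,235),.058)]: print(n,L(ray(n,u,z)))
s=ctrl.get_state(); from scipy.spatial.transform import Rotation as R
m=R.from_quat(s["orientation"]).as_matrix(); print(m.round(3)); print("tcp lane",L(s["ee_pos"]))
E
```

```text
[0.49464797 0.11491343 0.09260488]
[[-0.2, 0.4], [-0.2, 0.5], [-1.4, 0.9], [1.6, 0.7], [-0.7, 0.4], [-0.5, -0.6], [0.8, -2.0], [-0.9, -2.4], [0.9, -0.2], [1.9, -1.1], [1.9, 0.1]]
top [ 15.  112.4]
top [ -8.8 107. ]
scene [ 18.8 114. ]
scene [ -5.8 115.1]
top [ 0.2 25.3]
scene [ 1.4 25.8]
top [-23.7 -16.7]
top [-23.   64.4]
[[ 0.971  0.24  -0.   ]
 [ 0.24  -0.971  0.002]
 [ 0.    -0.002 -1.   ]]
tcp lane [-413.4 -661.7]
```

```bash
python3 -m pendant '[{"rz":-0.1184},{"rz":-0.1184},{"rz":-0.1184},{"rz":-0.1184},{"rz":-0.1184},{"rz":-0.1184},{"rz":-0.1184},{"rz":-0.1184},{"rz":-0.1184},{"rz":-0.1184},{"rz":-0.1184},{"rz":-0.1184}]' 0.15 && python3 -m pendant '[{"dx":0.036,"dy":0.019},{"dx":0.036,"dy":0.019},{"dx":0.036,"dy":0.019},{"dx":0.036,"dy":0.019},{"dx":0.036,"dy":0.019},{"dx":0.036,"dy":0.019},{"dx":0.036,"dy":0.019},{"dx":0.036,"dy":0.019},{"dx":0.036,"dy":0.019},{"dx":0.036,"dy":0.019},{"dx":0.036,"dy":0.019},{"dx":0.036,"dy":0.019},{"dx":0.036,"dy":0.019},{"dx":0.036,"dy":0.019},{"dx":0.036,"dy":0.019},{"dx":0.036,"dy":0.019},{"dx":0.036,"dy":0.019},{"dx":0.036,"dy":0.019},{"dx":0.036,"dy":0.019},{"dx":0.036,"dy":0.019}]' && python3 -m pendant '[{"dx":0.036,"dy":0.019},{"dx":0.036,"dy":0.019},{}]'
cat >> h.py <<'E'
from scipy.spatial.transform import Rotation as Ro
P=[.49465,.11491,.0926]
def L(X,p=P):
    c,s=np.cos(p[2]),np.sin(p[2]); d=np.array(X)[:2]-p[:2]; return np.round(1e3*np.array([c*d[0]+s*d[1],-s*d[0]+c*d[1]]),1)
def st():
    s=ctrl.get_state(); m=Ro.from_quat(s["orientation"]).as_matrix()
    print("lane",L(s["ee_pos"]),"z",s["ee_pos"][2].round(4),"yaw x",np.degrees(np.arctan2(m[1,0],m[0,0]))-90-np.degrees(P[2]),"zaxis",m[:,2].round(3),"F",s["ft_force"].round(1),"w",s["width"],"t",s["time_s"],"tip",ctrl.tip_reach)
E
python3 -c "from h import *;st()"
```

```text
lane [-413.4 -661.7] z 0.4037 yaw x -81.39276376596773 zaxis [-0.     0.002 -1.   ] F [-0.6  0.2  0.3] w 0.08552194350064296 t 0.1 tip 0.1734$[0]: bad value
```

```bash
python3 -m pendant '[{"dx":0,"dy":0,"dz":0,"rx":0,"ry":0,"rz":-0.118}]' 0.15; python3 -m pendant --help | head -20
```

```text
time_s: 0.18
ee_pos: [0.1443, -0.5822, 0.4039]
orientation: [0.984, 0.178, 0.0, -0.001]
ft_force: [1.0, -0.1, -0.1]
width: 0.0753
finger_force: 0.0invalid input: not JSON, or not a number
```

```bash
python3 -m pendant '[{"dx":0,"dy":0,"dz":0,"rx":0,"ry":0,"rz":-0.1184},{"dx":0,"dy":0,"dz":0,"rx":0,"ry":0,"rz":-0.1184},{"dx":0,"dy":0,"dz":0,"rx":0,"ry":0,"rz":-0.1184},{"dx":0,"dy":0,"dz":0,"rx":0,"ry":0,"rz":-0.1184},{"dx":0,"dy":0,"dz":0,"rx":0,"ry":0,"rz":-0.1184},{"dx":0,"dy":0,"dz":0,"rx":0,"ry":0,"rz":-0.1184},{"dx":0,"dy":0,"dz":0,"rx":0,"ry":0,"rz":-0.1184},{"dx":0,"dy":0,"dz":0,"rx":0,"ry":0,"rz":-0.1184},{"dx":0,"dy":0,"dz":0,"rx":0,"ry":0,"rz":-0.1184},{"dx":0,"dy":0,"dz":0,"rx":0,"ry":0,"rz":-0.1184},{"dx":0,"dy":0,"dz":0,"rx":0,"ry":0,"rz":-0.1184},{"dx":0,"dy":0,"dz":0,"rx":0,"ry":0,"rz":0}]' && python3 -m pendant '[{"dx":0.036,"dy":0.019,"dz":0,"rx":0,"ry":0,"rz":0},{"dx":0.036,"dy":0.019,"dz":0,"rx":0,"ry":0,"rz":0},{"dx":0.036,"dy":0.019,"dz":0,"rx":0,"ry":0,"rz":0},{"dx":0.036,"dy":0.019,"dz":0,"rx":0,"ry":0,"rz":0},{"dx":0.036,"dy":0.019,"dz":0,"rx":0,"ry":0,"rz":0},{"dx":0.036,"dy":0.019,"dz":0,"rx":0,"ry":0,"rz":0},{"dx":0.036,"dy":0.019,"dz":0,"rx":0,"ry":0,"rz":0},{"dx":0.036,"dy":0.019,"dz":0,"rx":0,"ry":0,"rz":0},{"dx":0.036,"dy":0.019,"dz":0,"rx":0,"ry":0,"rz":0},{"dx":0.036,"dy":0.019,"dz":0,"rx":0,"ry":0,"rz":0},{"dx":0.036,"dy":0.019,"dz":0,"rx":0,"ry":0,"rz":0},{"dx":0.036,"dy":0.019,"dz":0,"rx":0,"ry":0,"rz":0},{"dx":0.036,"dy":0.019,"dz":0,"rx":0,"ry":0,"rz":0},{"dx":0.036,"dy":0.019,"dz":0,"rx":0,"ry":0,"rz":0},{"dx":0.036,"dy":0.019,"dz":0,"rx":0,"ry":0,"rz":0},{"dx":0.036,"dy":0.019,"dz":0,"rx":0,"ry":0,"rz":0},{"dx":0.036,"dy":0.019,"dz":0,"rx":0,"ry":0,"rz":0},{"dx":0.036,"dy":0.019,"dz":0,"rx":0,"ry":0,"rz":0},{"dx":0.036,"dy":0.019,"dz":0,"rx":0,"ry":0,"rz":0},{"dx":0.036,"dy":0.019,"dz":0,"rx":0,"ry":0,"rz":0}]' 
python3 -c "from h import *;st()"
```

```text
time_s: 1.18
ee_pos: [0.1443, -0.5823, 0.4041]
orientation: [0.672, 0.741, 0.0, -0.0]
ft_force: [0.7, 0.6, -0.6]
width: 0.049
finger_force: 0.0
time_s: 2.85
ee_pos: [0.4564, 0.172, 0.4044]
orientation: [0.675, 0.738, -0.0, 0.0]
ft_force: [0.6, -1.0, 0.8]
width: 0.0489
finger_force: 0.0
lane [-32.9  60.3] z 0.4044 yaw x -0.2454962255707942 zaxis [ 0. -0. -1.] F [ 0.6 -1.   0.8] w 0.04887532238114516 t 2.85 tip 0.1734
```

```bash
python3 -m pendant '[{"dx":0.027,"dy":0.015,"dz":0.01,"rx":0,"ry":0,"rz":-0.004},{"dx":0.027,"dy":0.015,"dz":0.02,"rx":0,"ry":0,"rz":0},{"dx":0.026,"dy":0.016,"dz":0.02,"rx":0,"ry":0,"rz":0},{"dx":0,"dy":0,"dz":0.03,"rx":0,"ry":0,"rz":0},{"dx":0,"dy":0,"dz":0.025,"rx":0,"ry":0,"rz":0},{"dx":0,"dy":0,"dz":0,"rx":0,"ry":0,"rz":0},{"dx":0,"dy":0,"dz":0,"rx":0,"ry":0,"rz":0}]' 
python3 - <<'E'
from h import *;import cv2
st()
a=ctrl.read_camera("top")[:,:,::-1]; b=ctrl.read_camera("scene")[:,:,::-1]
o=[cv2.resize(a[190:290,195:295],None,fx=4,fy=4,interpolation=2),cv2.resize(b[230:330,280:380],None,fx=4,fy=4,interpolation=2)]
cv2.imwrite("pics/c2.png",np.hstack(o))
E
```

```text
time_s: 3.43
ee_pos: [0.4935, 0.2533, 0.298]
orientation: [0.673, 0.739, -0.002, -0.001]
ft_force: [1.0, 0.2, 0.3]
width: 0.049
finger_force: 0.0
lane [ 11.7 137.9] z 0.298 yaw x 0.07009519132021591 zaxis [-0.004 -0.002 -1.   ] F [1.  0.2 0.3] w 0.04895158565528019 t 3.4333 tip 0.1734
```

View pics/c2.png

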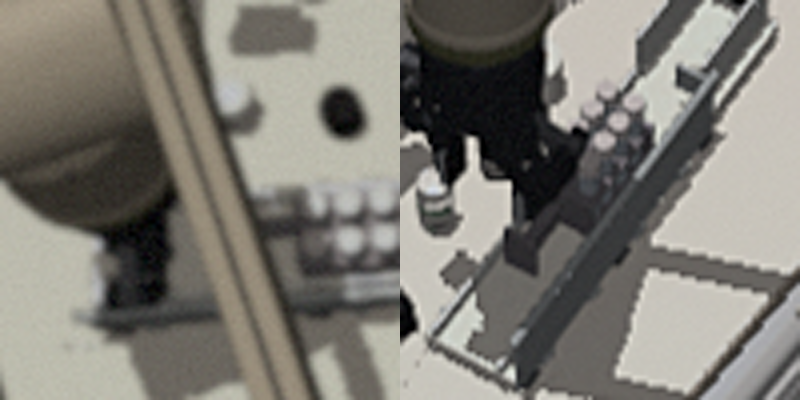

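```bash
python3 - <<'E'
from h import *
def w(x,y,z):
    c,s=np.cos(P[2]),np.sin(P[2]); return np.array([P[0]+c*x-s*y,P[1]+s*x+c*y,z])
for z in(.125,.131,.138):
    print(z,[proj("scene",w(x,.138,z)).round(1) for x in(-.02,.044)])
E
```

```text
0.125 [array([313.2, 285.8]), array([292.5, 274.9])]
0.131 [array([313.2, 284.4]), array([292.4, 273.5])]
0.138 [array([313.1, 282.8]), array([292.2, 271.9])]
```

The fingers hang just behind the push plate, with tips at scene crop pixels (522,222) and (447,187). That matches the predicted positions, so I'll descend and then press the gate outward.

```bash
python3 -m pendant '[{"dx":0,"dy":0,"dz":0.025,"rx":0,"ry":0,"rz":0},{"dx":0,"dy":0,"dz":0.025,"rx":0,"ry":0,"rz":0},{"dx":0,"dy":0,"dz":0.02,"rx":0,"ry":0,"rz":0},{"dx":0,"dy":0,"dz":0.012,"rx":0,"ry":0,"rz":0},{"dx":0,"dy":0,"dz":0,"rx":0,"ry":0,"rz":0},{"dx":0,"dy":0,"dz":0,"rx":0,"ry":0,"rz":0},{"dx":0,"dy":0,"dz":0,"rx":0,"ry":0,"rz":0}]'; python3 -c "from h import *;st()"
python3 -m pendant '[{"dx":0,"dy":-0.004,"dz":0,"rx":0,"ry":0,"rz":0},{"dx":0,"dy":-0.004,"dz":0,"rx":0,"ry":0,"rz":0},{"dx":0,"dy":-0.004,"dz":0,"rx":0,"ry":0,"rz":0},{"dx":0,"dy":-0.004,"dz":0,"rx":0,"ry":0,"rz":0},{"dx":0,"dy":-0.004,"dz":0,"rx":0,"ry":0,"rz":0},{"dx":0,"dy":0,"dz":0,"rx":0,"ry":0,"rz":0},{"dx":0,"dy":0,"dz":0,"rx":0,"ry":0,"rz":0}]'; python3 -c "from h import *;st()"
```

```text
time_s: 4.12
ee_pos: [0.4955, 0.2539, 0.22]
orientation: [0.672, 0.74, 0.002, 0.001]
ft_force: [-0.2, 0.2, 0.0]
width: 0.0491
finger_force: 0.0
lane [ 13.7 138.3] z 0.22 yaw x 0.18888916111206822 zaxis [ 0.003  0.001 -1.   ] F [-0.2  0.2  0. ] w 0.04913920418904458 t 4.1167 tip 0.1734
time_s: 4.7
ee_pos: [0.4743, 0.2517, 0.2178]
orientation: [0.672, 0.74, 0.0, 0.0]
ft_force: [0.9, -0.2, 1.0]
width: 0.049
finger_force: 0.5
lane [ -7.6 138.1] z 0.2178 yaw x 0.23138371829891025 zaxis [ 0.  0. -1.] F [ 0.9 -0.2  1. ] w 0.04899996471739105 t 4.7 tip 0.1734
```

```bash
python3 -m pendant '[{"dx":0,"dy":-0.004,"dz":0.001,"rx":0,"ry":0,"rz":0},{"dx":0,"dy":-0.004,"dz":0.001,"rx":0,"ry":0,"rz":0},{"dx":0,"dy":-0.004,"dz":0,"rx":0,"ry":0,"rz":0},{"dx":0,"dy":-0.004,"dz":0,"rx":0,"ry":0,"rz":0},{"dx":0,"dy":-0.002,"dz":0,"rx":0,"ry":0,"rz":0},{"dx":0,"dy":0,"dz":0,"rx":0,"ry":0,"rz":0},{"dx":0,"dy":0,"dz":0,"rx":0,"ry":0,"rz":0},{"dx":0,"dy":0,"dz":0,"rx":0,"ry":0,"rz":0}]'
python3 - <<'E'
from h import *;import cv2
st()
a=ctrl.read_camera("top")[:,:,::-1]; b=ctrl.read_camera("scene")[:,:,::-1]
o=[cv2.resize(a[190:290,265:365],None,fx=4,fy=4,interpolation=2),cv2.resize(b[230:330,280:380],None,fx=4,fy=4,interpolation=2)]
cv2.imwrite("pics/c3.png",np.hstack(o))
E
```

```text
time_s: 5.37
ee_pos: [0.4567, 0.2499, 0.2159]
orientation: [0.672, 0.74, 0.0, 0.0]
ft_force: [2.1, 0.2, 1.3]
width: 0.0494
finger_force: 1.1
lane [-25.3 137.9] z 0.2159 yaw x 0.21698101785693336 zaxis [ 0.  0. -1.] F [2.1 0.2 1.3] w 0.0493878490483282 t 5.3667 tip 0.1734
```

View pics/c3.png

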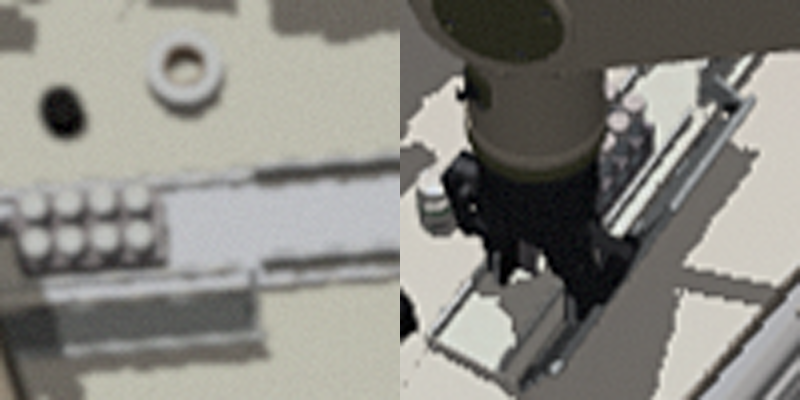

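The gate is open, with its rail end in the top crop at (262,335). I'll work out the opening angle from that.

```bash
python3 - <<'E'
from h import *
def w(x,y,z):
    c,s=np.cos(P[2]),np.sin(P[2]); return np.array([P[0]+c*x-s*y,P[1]+s*x+c*y,z])
for t in(.4,.5,.6,.7,.8): print(t,proj("top",w(-.0395-.0635*np.sin(t),-.066,.0065+.0635*np.cos(t))).round(1))
E
```

```text
0.4 [329.7 271.7]
0.5 [329.9 274.4]
0.6 [330.  276.9]
0.7 [330.1 279.3]
0.8 [330.2 281.6]
```

```bash
python3 -m pendant '[{"dx":0,"dy":-0.002,"dz":0,"rx":0,"ry":0,"rz":0},{"dx":0,"dy":-0.002,"dz":0,"rx":0,"ry":0,"rz":0},{"dx":0,"dy":0,"dz":0,"rx":0,"ry":0,"rz":0},{"dx":0,"dy":0,"dz":0,"rx":0,"ry":0,"rz":0},{"dx":0,"dy":0,"dz":0,"rx":0,"ry":0,"rz":0}]' 0.29; python3 -c "from h import *;st()"
python3 -m pendant '[{"dx":-0.003,"dy":0,"dz":0,"rx":0,"ry":0,"rz":0},{"dx":-0.003,"dy":0,"dz":0,"rx":0,"ry":0,"rz":0},{"dx":-0.003,"dy":0,"dz":0,"rx":0,"ry":0,"rz":0},{"dx":-0.003,"dy":0,"dz":0,"rx":0,"ry":0,"rz":0},{"dx":-0.003,"dy":0,"dz":0,"rx":0,"ry":0,"rz":0},{"dx":-0.003,"dy":0,"dz":0,"rx":0,"ry":0,"rz":0},{"dx":-0.003,"dy":0,"dz":0,"rx":0,"ry":0,"rz":0},{"dx":-0.003,"dy":0,"dz":0,"rx":0,"ry":0,"rz":0},{"dx":-0.003,"dy":0,"dz":0,"rx":0,"ry":0,"rz":0},{"dx":-0.003,"dy":0,"dz":0,"rx":0,"ry":0,"rz":0}]'
python3 - <<'E'
from h import *;import cv2
st()
a=ctrl.read_camera("top")[:,:,::-1]; b=ctrl.read_camera("scene")[:,:,::-1]
o=[cv2.resize(a[190:290,265:365],None,fx=4,fy=4,interpolation=2),cv2.resize(b[230:330,280:380],None,fx=4,fy=4,interpolation=2)]
cv2.imwrite("pics/c4.png",np.hstack(o))
E
```

```text
time_s: 5.88
ee_pos: [0.4526, 0.2496, 0.2157]
orientation: [0.672, 0.74, 0.0, -0.0]
ft_force: [2.0, 0.4, -0.2]
width: 0.055
finger_force: 1.2
lane [-29.4 138. ] z 0.2157 yaw x 0.22032156474727582 zaxis [-0.  0. -1.] F [ 2.   0.4 -0.2] w 0.054973698284686554 t 5.8833 tip 0.1734
time_s: 6.72
ee_pos: [0.4556, 0.2195, 0.2158]
orientation: [0.672, 0.74, 0.0, -0.0]
ft_force: [2.7, 4.8, 2.3]
width: 0.0551
finger_force: 2.5
lane [-29.2 107.7] z 0.2158 yaw x 0.21911302603973137 zaxis [ 0.  0. -1.] F [2.7 4.8 2.3] w 0.0550970077421574 t 6.7167 tip 0.1734
```

View pics/c4.png

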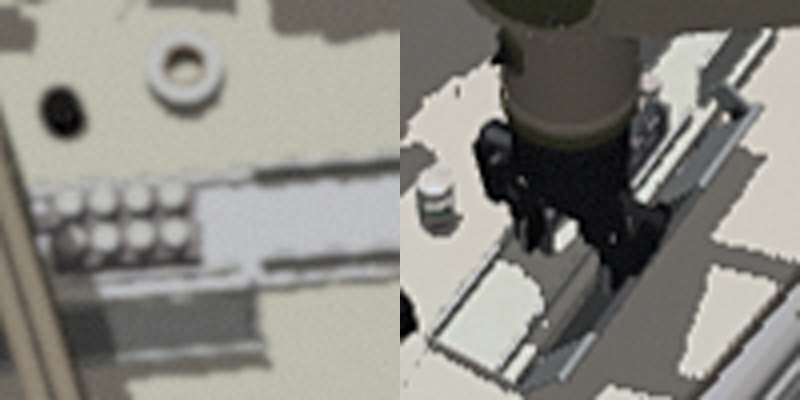

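The gate is at about 0.6 rad (rail at v≈350) and the rack is moving ahead of the finger, with its cap row now at u 70–178. I'll keep pushing.

```bash
python3 -m pendant '[{"dx":-0.003,"dy":0,"dz":0,"rx":0,"ry":0,"rz":0},{"dx":-0.003,"dy":0,"dz":0,"rx":0,"ry":0,"rz":0},{"dx":-0.003,"dy":0,"dz":0,"rx":0,"ry":0,"rz":0},{"dx":-0.003,"dy":0,"dz":0,"rx":0,"ry":0,"rz":0},{"dx":-0.003,"dy":0,"dz":0,"rx":0,"ry":0,"rz":0},{"dx":-0.003,"dy":0,"dz":0,"rx":0,"ry":0,"rz":0},{"dx":-0.003,"dy":0,"dz":0,"rx":0,"ry":0,"rz":0},{"dx":-0.003,"dy":0,"dz":0,"rx":0,"ry":0,"rz":0},{"dx":-0.003,"dy":0,"dz":0,"rx":0,"ry":0,"rz":0},{"dx":-0.003,"dy":0,"dz":0,"rx":0,"ry":0,"rz":0},{"dx":-0.003,"dy":0,"dz":0,"rx":0,"ry":0,"rz":0},{"dx":-0.003,"dy":0,"dz":0,"rx":0,"ry":0,"rz":0}]'; python3 -c "from h import *;st()"
python3 -m pendant '[{"dx":-0.003,"dy":0,"dz":0,"rx":0,"ry":0,"rz":0},{"dx":-0.003,"dy":0,"dz":0,"rx":0,"ry":0,"rz":0},{"dx":-0.003,"dy":0,"dz":0,"rx":0,"ry":0,"rz":0},{"dx":-0.003,"dy":0,"dz":0,"rx":0,"ry":0,"rz":0},{"dx":-0.003,"dy":0,"dz":0,"rx":0,"ry":0,"rz":0},{"dx":-0.003,"dy":0,"dz":0,"rx":0,"ry":0,"rz":0},{"dx":-0.003,"dy":0,"dz":0,"rx":0,"ry":0,"rz":0},{"dx":-0.003,"dy":0,"dz":0,"rx":0,"ry":0,"rz":0},{"dx":-0.003,"dy":0,"dz":0,"rx":0,"ry":0,"rz":0},{"dx":-0.003,"dy":0,"dz":0,"rx":0,"ry":0,"rz":0},{"dx":-0.003,"dy":0,"dz":0,"rx":0,"ry":0,"rz":0},{"dx":-0.003,"dy":0,"dz":0,"rx":0,"ry":0,"rz":0}]'
python3 - <<'E'
from h import *;import cv2
st()
a=ctrl.read_camera("top")[:,:,::-1]; b=ctrl.read_camera("scene")[:,:,::-1]
o=[cv2.resize(a[200:300,285:385],None,fx=4,fy=4,interpolation=2),cv2.resize(b[210:310,290:390],None,fx=4,fy=4,interpolation=2)]
cv2.imwrite("pics/c5.png",np.hstack(o))
E
```

```text
time_s: 7.82
ee_pos: [0.459, 0.1838, 0.2157]
orientation: [0.672, 0.74, 0.0, -0.0]
ft_force: [1.4, 5.3, 2.0]
width: 0.055
finger_force: 2.5
lane [-29.2  71.9] z 0.2157 yaw x 0.22657954220319265 zaxis [-0.  0. -1.] F [1.4 5.3 2. ] w 0.05496177030786377 t 7.8167 tip 0.1734
time_s: 8.82
ee_pos: [0.4624, 0.148, 0.2157]
orientation: [0.672, 0.74, 0.0, -0.0]
ft_force: [1.6, 5.4, 2.2]
width: 0.0551
finger_force: 2.6
lane [-29.1  35.9] z 0.2157 yaw x 0.227845699183713 zaxis [-0.  0. -1.] F [1.6 5.4 2.2] w 0.05505752181017868 t 8.8167 tip 0.1734
```

View pics/c5.png

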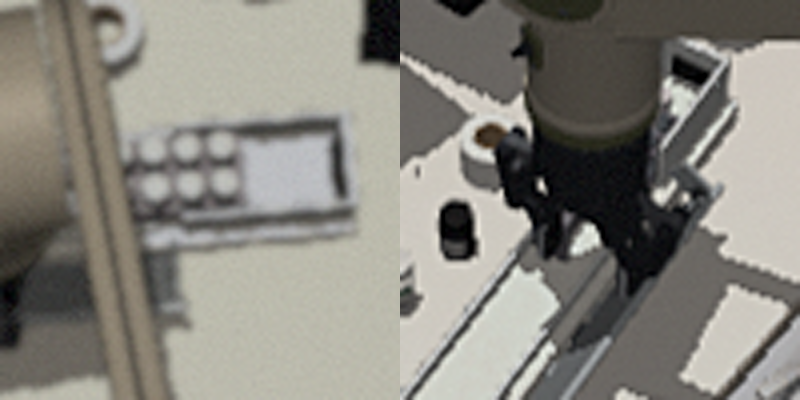

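The rack nose is inside the bay (top crop u≈240, pad at u≈335), the gate is still held open, and the force is steady at about 5 N. Next I'll push the last stretch, slowing near the stop.

```bash
python3 -m pendant '[{"dx":-0.003,"dy":0,"dz":0,"rx":0,"ry":0,"rz":0},{"dx":-0.003,"dy":0,"dz":0,"rx":0,"ry":0,"rz":0},{"dx":-0.003,"dy":0,"dz":0,"rx":0,"ry":0,"rz":0},{"dx":-0.003,"dy":0,"dz":0,"rx":0,"ry":0,"rz":0},{"dx":-0.003,"dy":0,"dz":0,"rx":0,"ry":0,"rz":0},{"dx":-0.003,"dy":0,"dz":0,"rx":0,"ry":0,"rz":0},{"dx":-0.003,"dy":0,"dz":0,"rx":0,"ry":0,"rz":0},{"dx":-0.003,"dy":0,"dz":0,"rx":0,"ry":0,"rz":0},{"dx":-0.003,"dy":0,"dz":0,"rx":0,"ry":0,"rz":0},{"dx":-0.003,"dy":0,"dz":0,"rx":0,"ry":0,"rz":0},{"dx":-0.003,"dy":0,"dz":0,"rx":0,"ry":0,"rz":0},{"dx":-0.003,"dy":0,"dz":0,"rx":0,"ry":0,"rz":0},{"dx":-0.002,"dy":0,"dz":0,"rx":0,"ry":0,"rz":0},{"dx":-0.002,"dy":0,"dz":0,"rx":0,"ry":0,"rz":0}]'; python3 -c "from h import *;st()"
python3 -m pendant '[{"dx":-0.0015,"dy":0,"dz":0,"rx":0,"ry":0,"rz":0},{"dx":-0.0015,"dy":0,"dz":0,"rx":0,"ry":0,"rz":0},{"dx":-0.0015,"dy":0,"dz":0,"rx":0,"ry":0,"rz":0},{"dx":-0.0015,"dy":0,"dz":0,"rx":0,"ry":0,"rz":0}]'; python3 -c "from h import *;st()"
```

```text
time_s: 10.08
ee_pos: [0.4662, 0.1083, 0.2157]
orientation: [0.672, 0.74, 0.0, -0.0]
ft_force: [1.9, 5.8, 3.9]
width: 0.0549
finger_force: 2.7
lane [-28.9  -4. ] z 0.2157 yaw x 0.2241484397753295 zaxis [-0.  0. -1.] F [1.9 5.8 3.9] w 0.05494874011095506 t 10.0833 tip 0.1734
time_s: 10.42
ee_pos: [0.4667, 0.1024, 0.2156]
orientation: [0.672, 0.74, 0.0, -0.0]
ft_force: [1.5, 4.7, 3.0]
width: 0.0552
finger_force: 2.7
lane [-28.9  -9.9] z 0.2156 yaw x 0.22542564210342686 zaxis [-0.  0. -1.] F [1.5 4.7 3. ] w 0.055228083868109866 t 10.4167 tip 0.1734
```

```bash
for i in 1 2 3; do python3 -m pendant '[{"dx":-0.001,"dy":0,"dz":0,"rx":0,"ry":0,"rz":0},{"dx":-0.001,"dy":0,"dz":0,"rx":0,"ry":0,"rz":0}]'|grep force;  python3 -c "from h import *;st()"; done
```

```text
ft_force: [1.9, 5.1, 2.3]
finger_force: 2.7
lane [-28.9 -11.9] z 0.2157 yaw x 0.22385528526329335 zaxis [-0.  0. -1.] F [1.9 5.1 2.3] w 0.05479452980835408 t 10.5833 tip 0.1734
ft_force: [1.8, 4.2, 3.1]
finger_force: 2.7
lane [-28.9 -13.9] z 0.2157 yaw x 0.226222699700382 zaxis [-0.  0. -1.] F [1.8 4.2 3.1] w 0.05494959108870001 t 10.75 tip 0.1734
ft_force: [2.0, 5.9, 3.9]
finger_force: 2.7
lane [-28.9 -15.8] z 0.2157 yaw x 0.231703151741665 zaxis [-0.  0. -1.] F [2.  5.9 3.9] w 0.05516910293952689 t 10.9167 tip 0.1734
```

```bash
python3 -m pendant '[{"dx":-0.001,"dy":0,"dz":0,"rx":0,"ry":0,"rz":0},{"dx":-0.001,"dy":0,"dz":0,"rx":0,"ry":0,"rz":0}]' >/dev/null; python3 -c "from h import *;st()"; python3 -m pendant '[{"dx":-0.001,"dy":0,"dz":0,"rx":0,"ry":0,"rz":0},{"dx":-0.001,"dy":0,"dz":0,"rx":0,"ry":0,"rz":0}]' >/dev/null
python3 - <<'E'
from h import *;import cv2
st()
a=ctrl.read_camera("top")[:,:,::-1]; b=ctrl.read_camera("scene")[:,:,::-1]
o=[cv2.resize(a[200:300,285:385],None,fx=4,fy=4,interpolation=2),cv2.resize(b[210:310,290:390],None,fx=4,fy=4,interpolation=2)]
cv2.imwrite("pics/c6.png",np.hstack(o))
E
```

```text
lane [-28.9 -17.2] z 0.2157 yaw x 0.2314611419298087 zaxis [-0.     0.002 -1.   ] F [ 0.8 14.   3.4] w 0.05531572604603025 t 11.0833 tip 0.1734
lane [-29.  -17.9] z 0.2157 yaw x 0.2620236453520688 zaxis [-0.001  0.005 -1.   ] F [-0.1 24.7  3.5] w 0.05491732426301281 t 11.25 tip 0.1734
```

View pics/c6.png

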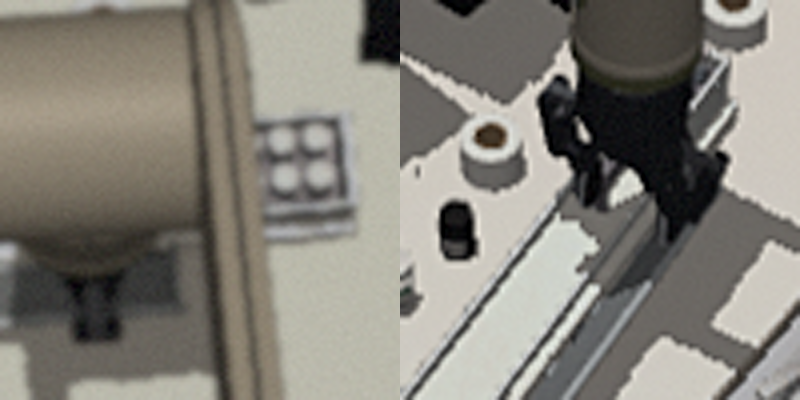

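The rack is home: the force rose from 5 to 25 N, the nose caps sit at the pad (top crop u≈320, pad ≈340), and the gate is still open. I'll back off along the lane, let the gate close under control, then lift.

```bash
python3 -m pendant '[{"dx":0.001,"dy":0,"dz":0,"rx":0,"ry":0,"rz":0},{"dx":0.001,"dy":0,"dz":0,"rx":0,"ry":0,"rz":0},{"dx":0.002,"dy":0,"dz":0,"rx":0,"ry":0,"rz":0},{"dx":0.004,"dy":0,"dz":0,"rx":0,"ry":0,"rz":0},{"dx":0.005,"dy":0,"dz":0,"rx":0,"ry":0,"rz":0},{"dx":0.005,"dy":0,"dz":0,"rx":0,"ry":0,"rz":0},{"dx":0.005,"dy":0,"dz":0,"rx":0,"ry":0,"rz":0},{"dx":0.005,"dy":0,"dz":0,"rx":0,"ry":0,"rz":0},{"dx":0,"dy":0,"dz":0,"rx":0,"ry":0,"rz":0}]'; python3 -c "from h import *;st()"
python3 -m pendant '[{"dx":0,"dy":0.004,"dz":0,"rx":0,"ry":0,"rz":0},{"dx":0,"dy":0.004,"dz":0,"rx":0,"ry":0,"rz":0},{"dx":0,"dy":0.004,"dz":0,"rx":0,"ry":0,"rz":0},{"dx":0,"dy":0.004,"dz":0,"rx":0,"ry":0,"rz":0},{"dx":0,"dy":0.004,"dz":0,"rx":0,"ry":0,"rz":0},{"dx":0,"dy":0.004,"dz":0,"rx":0,"ry":0,"rz":0},{"dx":0,"dy":0.004,"dz":0,"rx":0,"ry":0,"rz":0},{"dx":0,"dy":0.004,"dz":0,"rx":0,"ry":0,"rz":0},{"dx":0,"dy":0.004,"dz":0,"rx":0,"ry":0,"rz":0},{"dx":0,"dy":0.004,"dz":0,"rx":0,"ry":0,"rz":0},{"dx":0,"dy":0.004,"dz":0,"rx":0,"ry":0,"rz":0},{"dx":0,"dy":0,"dz":0,"rx":0,"ry":0,"rz":0},{"dx":0,"dy":0,"dz":0,"rx":0,"ry":0,"rz":0},{"dx":0,"dy":0,"dz":0,"rx":0,"ry":0,"rz":0}]'; python3 -c "from h import *;st()"
```

```text
time_s: 12.1
ee_pos: [0.465, 0.121, 0.2156]
orientation: [0.672, 0.741, 0.0, -0.0]
ft_force: [1.8, 1.5, 1.7]
width: 0.0549
finger_force: 1.2
lane [-29.    8.8] z 0.2156 yaw x 0.24766025917925116 zaxis [-0.  0. -1.] F [1.8 1.5 1.7] w 0.054920912409343506 t 12.1 tip 0.1734
time_s: 13.27
ee_pos: [0.5087, 0.1244, 0.2155]
orientation: [0.672, 0.74, -0.0, -0.0]
ft_force: [-0.4, 0.8, -0.6]
width: 0.0549
finger_force: 0.0
lane [14.9  8.1] z 0.2155 yaw x 0.2199452513100466 zaxis [-0.001 -0.    -1.   ] F [-0.4  0.8 -0.6] w 0.05493146895735685 t 13.2667 tip 0.1734
```

```bash
python3 -m pendant '[{"dx":0,"dy":0,"dz":-0.008,"rx":0,"ry":0,"rz":0},{"dx":0,"dy":0,"dz":-0.015,"rx":0,"ry":0,"rz":0},{"dx":0,"dy":0,"dz":-0.025,"rx":0,"ry":0,"rz":0},{"dx":0,"dy":0,"dz":-0.03,"rx":0,"ry":0,"rz":0},{"dx":0,"dy":0,"dz":-0.03,"rx":0,"ry":0,"rz":0},{"dx":0,"dy":0,"dz":-0.03,"rx":0,"ry":0,"rz":0},{"dx":0,"dy":0,"dz":-0.03,"rx":0,"ry":0,"rz":0},{"dx":0.02,"dy":0,"dz":-0.02,"rx":0,"ry":0,"rz":0},{"dx":0.03,"dy":0,"dz":0,"rx":0,"ry":0,"rz":0},{"dx":0.03,"dy":0,"dz":0,"rx":0,"ry":0,"rz":0},{"dx":0.03,"dy":0,"dz":0,"rx":0,"ry":0,"rz":0},{"dx":0.03,"dy":0,"dz":0,"rx":0,"ry":0,"rz":0},{"dx":0.03,"dy":0,"dz":0,"rx":0,"ry":0,"rz":0},{"dx":0.03,"dy":0,"dz":0,"rx":0,"ry":0,"rz":0},{"dx":0.03,"dy":0,"dz":0,"rx":0,"ry":0,"rz":0},{"dx":0,"dy":0,"dz":0,"rx":0,"ry":0,"rz":0},{"dx":0,"dy":0,"dz":0,"rx":0,"ry":0,"rz":0}]'
python3 - <<'E'
from h import *;import cv2
st()
a=ctrl.read_camera("top")[:,:,::-1]; b=ctrl.read_camera("scene")[:,:,::-1]
o=[cv2.resize(a[190:290,285:385],None,fx=4,fy=4,interpolation=2),cv2.resize(b[210:310,290:390],None,fx=4,fy=4,interpolation=2)]
cv2.imwrite("pics/c7.png",np.hstack(o))
E
```

```text
time_s: 14.68
ee_pos: [0.486, 0.3547, 0.404]
orientation: [0.671, 0.741, -0.0, -0.0]
ft_force: [0.3, -0.8, -0.1]
width: 0.0554
finger_force: 0.0
lane [ 13.6 239.6] z 0.404 yaw x 0.37425042407164266 zaxis [-0. -0. -1.] F [ 0.3 -0.8 -0.1] w 0.0554005933940333 t 14.6833 tip 0.1734
```

View pics/c7.png

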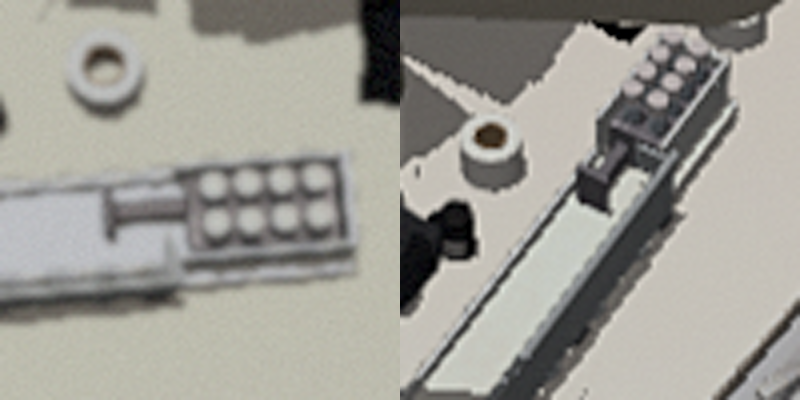

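The gate is shut behind the rack body (cross plate at top crop (178,245)), and the rack sits in the bay. One numeric check that it's home before I hand it in.

```bash
python3 - <<'E'
from h import *
for u,z in [((266,203),.091),((333,203),.058),((340,205),.058),((107,215),.06)]: print(L(ray("top",(285+u[0]/4-.4,190+u[1]/4-.4),z)))
E
```

```text
[  -1.1 -117.4]
[   1.3 -157.9]
[-1.000e-01 -1.618e+02]
[  3.4 -29.8]
```

The numbers agree with home: origin at about -117.4 mm (target -118) and push plate rear at about -29.8 mm (target -28).

```bash
python3 -c "from rig import ctrl;print(ctrl.job_done())"
```

```text
the job is handed in; nothing more can be done
None
```

The job is handed in at about 15 s: the rack is home against the end stop to within the camera's roughly 2 mm, the gate sprang shut behind its body, and the robot is clear of everything.

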